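# Find and mark the balance point of a support bar

### The arm

A 6-joint arm with a two-finger parallel gripper is mounted at the origin on a cart in front of the work surface, level with it; the furniture and walls round the work are solid. World frame = base frame: x ahead of the robot, y to its left, z up, the work surface at z = 0. Lengths are in m, angles in rad, forces in N, time in s.
With the tool pointing down it reaches from about 0.325 to 0.925 m from the base axis. Payload 3.1 kg.
Tool frame: the origin (TCP) lies at the very end of the fingers, on their centre line; the grasp point (between the pads) lies 19 mm behind it; z points along the fingers, y is the line along which they close (so a half turn about z gives the same grasp; the last joint's range is limited). The gripper opens to 85 mm and grips with 20 to 120 N. Pads are 22 mm wide; open, the fingers measure 114 mm over their backs; the gripper's body (76 mm by 85 mm) begins 54 mm behind the grasp point. The pads swing forward as they close: fully open they stand 13 mm farther back than shut.
Start: joints at [-1.461, 0.217, 1.613, -0, 1.311, -0.112], TCP at [0.138, -0.61, 0.231] pointing down, gripper open.
Joint ranges: [-2.75, 2.75], [-0.78, 2.1], [0.31, 2.55], [-1.13, 4.27], [0.13, 2.63], [-2.58, 2.58]. Speed limits (rad/s): [2.79, 2.79, 3.14, 3.14, 3.14, 3.14].

### API

Orientations are given as a unit quaternion [w, x, y, z].
In Python, from workcell import arm, imaging, ticket, nets gives the robot as it stands.
- The arm moves only by the tool arm_command, never from a script. Its arguments are lists of equal length, an entry for each row: "slide": the shift along the tool's x, y, z in units of 0.1 m (1.0 is 0.1 m), a list of three; "rot": the turn, a rotation vector about the tool's x, y, z in units of 120 degrees (1.0 is 120 degrees), a list of three; "hand": the opening, from -1 (shut) to 1 (fully open). A call has 1 to 10 rows; each row is the pose to reach, as a shift and turn from the pose commanded when the call began, along the tool's axes at that moment; what a row does not reach only later rows make up. A row lasts 1/12 s, in which the tool goes at most 41.7 mm and 7.16 degrees, less where a joint would pass 70% of its speed; a pose out of reach is approached as far as the arm can. A call with a number of a shift or a turn outside -1 to 1 is refused whole. A call with a gripper value outside its range is refused whole. The fingers move at their own pace and stop on an object; the grip force is fixed at half the most. Time passes only in rows, so rows that repeat a pose let the fingers close. It gives the time, the measured TCP pose, the force, the opening and the grip force at its end, in the units of the state.
- arm.sense(): the state, without advancing time (a new reading comes with each control period).
- imaging.camera(name): name is "side" or "top" or "wrist"; returns a dict with "img" (384x512x3 uint8, red, green, blue), "depth" (384x512 float32, m along the optical axis (not along the pixel's ray), 0 where there is no reading), "mtx" (3x3 intrinsics, pixels), "T" (4x4, takes a point from camera to world coordinates); the wrist camera has in their place "hand_eye" (4x4, takes a point from camera to tool coordinates, whose origin is the TCP and whose axes are the flange's). Camera axes: x right, y up, looking along -z (the intrinsics and any distortion apply to the point x, -y, -z); pixel columns grow to the right and rows downward; lengths in m; the calibration is good to about 2 mm. A picture is of the moment at which its call begins: read the wrist's pose just before it.
- ticket.job_done(): hands the job in; it is judged then, once.
Trained networks look in a picture, given as the dict that the camera call returned (one of the last four; its "shot" number tells which), for a name from the list of things; names that differ only in an ending like _2 or _b are one class to them, and where a whole thing is asked for, a point or a joint stands for the part that bears it (a point fixed in the world has none). Each returns a list of dicts, best first, with "confidence" (0 to 1); they miss things now and then, are a little off and sometimes report something else, mostly with a low value. They report only what shows in the picture. A call takes as long as a camera call.
- nets.find_in(picture, target): "location" ([column, row] in pixels, amid what is visible of it).
- nets.place_of(picture, target): "location" ([column, row] in pixels: a listed point, or the origin of a listed thing).
The state is a dict: "clock": time; "joint_pos": joint angles; "dq": joint speeds; "joint_torque": joint torques, N m; "tool_pos": TCP position; "ee_rot": TCP orientation; "wrist_force": force on the tool from outside, world axes, zero at the start; "wrist_torque": the same for the moment, N m; "width": finger opening in m; "gripper_force": force on a finger pad.
Only numpy, scipy, OpenCV 4.12 (cv2) and the standard library are available. Lean on these libraries where they do the work, as an engineer would, in place of code of your own. Each camera call takes 0.05 s, during which the arm holds its last target. There are 200 camera calls.

### The job

Find the support bar's balance point on the balance stand: without lifting it out, slide it gently lengthwise over the middle post until its low end lifts off the rest and, let go, it lies level on the middle post alone. Then set the saddle clip gently astride the bar, square and fully seated, right over the middle post to mark the point, and leave the bar balanced level. Leave the spanner, the vial and the tape roll alone.

Things in the scene. Friction and masses are not known exactly. Their poses are not given: they have to be found in the camera images.
- post_top (a point): Grey steel balance stand fixed to the bench (base 76 x 260 x 10 mm, long in y). Its middle post carries a rocker head, top 30 mm in x and 40 mm in y, that tilts with the bar on a lightly sprung pivot 18 mm below. This point is the centre of the head's top when level, 100 mm above the bench; it stays level itself. z up; y runs along the bar, from the boss end to the footplate end.
- low_rest (a point): Centre of the floor of the stand's forked rest at y = -110 mm from the post top, 7 mm lower than that and 12 mm long in y; an equal rest stands at y = +110 mm. The prongs (32 mm apart, 50 mm over their outsides) reach 19 mm above the height of the post top and guide the bar along y.
- bar_mid (a point): Support bar: steel square tube 25 x 25 x 390 mm with fittings at its ends, about 0.5 kg; it lies through both forks and over the post. This point is the middle of the tube, on its axis; y along the tube to the square footplate (46 x 46 x 10 mm), z out of its top face. Fitting masses are unknown: the balance point is within 60 mm of the middle. It slides under about 1 to 6 N.
- boss_end (a point): Centre of the flat end face of the round boss (42 mm diameter, 14 mm long) at the bar's -y end, 209 mm from bar_mid. At the start this end is low: the bar leans on the head and on low_rest, tilted 0.068 rad. Friction of a finger on the end face can hold the bar's tilt until the finger is withdrawn; then the bar takes about 0.4 s to settle.
- foot_end (a point): Centre of the flat end face of the square footplate at the bar's +y end, 205 mm from bar_mid. Free of the rests the bar tilts about 4 mrad per mm that its balance point is off the head's middle (so the low end lifts off within about 16 mm). Slid too far, this end sinks onto the other rest, 0.068 rad the other way; the bar can be pushed back from here.
- clip_tab (a point): Aluminium saddle clip, 35 g, standing on its legs on the bench: an upside-down U, 36 mm (x) by 20 mm (y), back 5 mm thick, with an upright tab 24 (x) x 12 (y) x 45 mm high on the back. This point is the tab's centre, 39.5 mm above the feet. z up; the channel runs along y, which is along the bar when seated (either way round).
- clip_seat (a point): Middle of the underside of the clip's back, 27.5 mm below clip_tab; it rests on the bar's top face when the clip is seated. The legs reach 12 mm below it and are 29 mm apart inside, so that they straddle the 25 mm bar.
- spanner: bystander: combination spanner 183 mm long lying flat between the stand and the robot; origin under its centre
- vial: bystander: small sample vial with a dark screw cap, 25 mm diameter, 67 mm high, standing behind the stand; origin under its centre
- tape_roll: bystander: roll of thread tape, 52 mm diameter, 12 mm high, lying on the bench near the robot; origin under its centre

How it is judged:
On the way:
1. the bar, slid along and let go, lies level within 0.028 rad on the middle post, the clip not yet on it (angle between bar_mid's own z axis and vertical below 0.03 rad and contact force between the fingers and support_bar below 0.05 N and z of bar_mid in the frame of post_top between 0.009 and 0.016 m and contact force between clip and support_bar below 0.01 N), for 0.4 s.
At the end, for the whole second after the job is handed in: The bar lies level within 0.028 rad on the middle post alone, and the clip sits astride it, fully down (within 2.5 mm) and upright, its centre within 7 mm of the middle of the post's top along the bar; both are at rest and released (angle between bar_mid's own z axis and vertical below 0.03 rad and z of bar_mid in the frame of post_top between 0.009 and 0.016 m and y of clip_tab in the frame of post_top between -0.007 and 0.007 m and z of clip_tab in the frame of bar_mid between 0.037 and 0.0425 m and x of clip_tab in the frame of bar_mid between -0.005 and 0.005 m and angle between the z axis of clip_tab and the z axis of bar_mid, either way round below 0.06 rad and linear speed of each of support_bar, clip below 0.01 m/s); the robot touches nothing.
It fails at once if the bar is pushed or gripped with more than 20 N (contact force between the fingers and support_bar above 20 N).
It fails at once if the clip is pressed on the bar with more than 25 N (contact force between clip and support_bar above 25 N).
It fails at once if the bar is lifted out of the stand (its middle more than 35 mm above the post top, or tilted over 0.15 rad) (z of bar_mid in the frame of post_top above 0.035 m or angle between bar_mid's own z axis and vertical above 0.15 rad).
It fails at once if the spanner, the vial or the tape roll is moved by more than 30 mm (distance of any of spanner, vial, tape_roll from where it was at the start of the episode above 0.03 m).
It also fails if it takes over 72 s, if anything falls off the work surface, if the arm or the gripper's body presses on something with over 40 N, if the wrist force passes 120 N, or if a joint passes its speed limit or range.

## Working session

There is one attempt and no reset: what is moved stays moved. The work goes in short steps, Python scripts to look and compute and a tool call to move; the robot and the scene stay as the last step left them, time stands still between calls to the robot, and variables do not carry over. Pictures are saved under pics/ and viewed, at most 10 in all, crops included, and the job is handed in when it is done.

Besides the shell and the picture viewer there is one more tool, called after "Emit:" by a JSON object that holds its "api" and its "payload". arm_command: Moves the arm, as the interface text tells. Its arguments: {"type":"object","properties":{"slide":{"type":"array"},"rot":{"type":"array"},"hand":{"type":"array"}},"required":["slide","rot","hand"]}

```bash
mkdir -p pics; cat > h.py <<'E'
import numpy as np, cv2
from workcell import arm, imaging, ticket, nets
from scipy.spatial.transform import Rotation as R
def pose():
    s=arm.sense(); q=s["ee_rot"]; T=np.eye(4)
    T[:3,:3]=R.from_quat([q[1],q[2],q[3],q[0]]).as_matrix(); T[:3,3]=s["tool_pos"]; return T
def shot(n):
    T=pose(); c=imaging.camera(n); c["W"]=T@c["hand_eye"] if n=="wrist" else c["T"]; return c
def world(c,px,d=None,z=None):
    u,v=px; K=c["mtx"]; r=np.array([(u-K[0,2])/K[0,0],-(v-K[1,2])/K[1,1],-1.])
    W=c["W"]
    if z is not None: d=(z-W[2,3])/(W[:3,:3]@r)[2]
    if d is None:
        p=c["depth"][int(v)-2:int(v)+3,int(u)-2:int(u)+3]; d=np.median(p[p>0])
    return W[:3,:3]@(r*d)+W[:3,3]
def save(c,n): cv2.imwrite(f"pics/{n}.png",c["img"][:,:,::-1])
E
python3 - <<'E'
from h import *
np.set_printoptions(precision=4,suppress=True)
s=arm.sense(); print(s["clock"],s["tool_pos"],s["ee_rot"],s["width"])
for n in ("side","top"):
    c=shot(n); save(c,n+"0"); print(n,c["W"],{k:v for k,v in c.items() if k not in("img","depth","T","W")})
    for t in ["post_top","low_rest","bar_mid","boss_end","foot_end","clip_tab","clip_seat","spanner","vial","tape_roll"]:
        for r in nets.place_of(c,t)[:1]:
            try: print(t,np.round(r["confidence"],2),np.round(r["location"]),world(c,r["location"]))
            except Exception as e: print(t,r,e)
E
```

```text
0.0 [ 0.1374 -0.6089  0.23  ] [-0.0012  0.9939  0.1106  0.    ] 0.08577164098252557
side [[-0.8898  0.3019 -0.3423  0.0414]
 [-0.4562 -0.613   0.6451  0.8974]
 [-0.015   0.7302  0.6831  1.0426]
 [ 0.      0.      0.      1.    ]] {'mtx': array([[499.3489,   0.    , 256.8878],
       [  0.    , 499.3489, 190.8426],
       [  0.    ,   0.    ,   1.    ]]), 'shot': 1}
post_top 0.58 [265. 190.] [0.4846 0.0152 0.1203]
low_rest 0.86 [272. 168.] [ 0.5136 -0.0901  0.1099]
bar_mid 0.72 [263. 177.] [ 0.5127 -0.03    0.1223]
boss_end 0.95 [276. 136.] [ 0.567  -0.2292  0.1135]
foot_end 0.65 [249. 226.] [0.3638 0.3244 0.3342]
clip_tab 0.48 [220. 190.] [ 0.6443 -0.0091  0.0349]
clip_seat 0.68 [224. 192.] [ 0.6356 -0.012   0.0275]
spanner 0.87 [292. 210.] [ 0.4339 -0.0615 -0.0001]
tape_roll 0.93 [275. 302.] [0.3375 0.257  0.0116]
top [[-0.1547  0.9663 -0.206   0.3369]
 [-0.9879 -0.1499  0.0388  0.02  ]
 [ 0.0066  0.2095  0.9778  0.9266]
 [ 0.      0.      0.      1.    ]] {'mtx': array([[358.8123,   0.    , 259.8334],
       [  0.    , 358.8123, 192.0259],
       [  0.    ,   0.    ,   1.    ]]), 'shot': 2}
post_top 0.87 [256. 200.] [0.4897 0.0007 0.125 ]
bar_mid 0.74 [274. 190.] [ 0.5065 -0.045   0.1213]
boss_end 0.66 [350. 159.] [ 0.5551 -0.2345  0.1139]
foot_end 0.97 [192. 226.] [0.4492 0.1479 0.1441]
clip_tab 0.71 [255. 152.] [ 0.6265 -0.0187  0.0516]
clip_seat 0.54 [254. 155.] [ 0.6297 -0.015   0.0172]
spanner 0.64 [287. 235.] [ 0.4086 -0.0678  0.0025]
vial 0.51 [173. 194.] [0.5516 0.1999 0.0462]
tape_roll 0.69 [168. 282.] [0.3407 0.2426 0.0123]
```

View pics/side0.png

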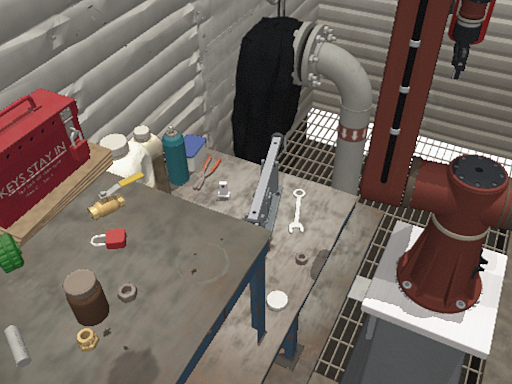

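View pics/top0.png

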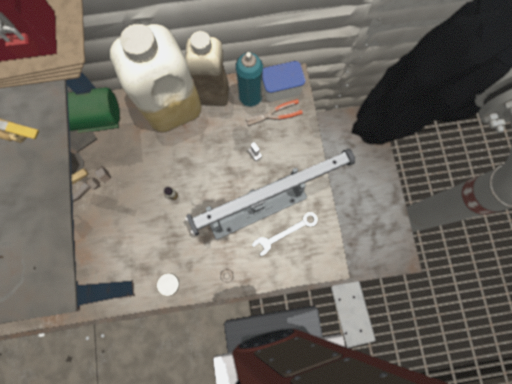

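```bash
python3 - <<'E'
from h import *
np.set_printoptions(precision=4,suppress=True)
for n in ("side","top"):
    c=shot(n); D=c["depth"]; v,u=np.where(D>0); d=D[v,u]; K=c["mtx"]
    P=(np.c_[(u-K[0,2])/K[0,0],-(v-K[1,2])/K[1,1],-np.ones(len(u))]*d[:,None])@c["W"][:3,:3].T+c["W"][:3,3]
    # bar top points
    m=(P[:,2]>.105)&(P[:,2]<.16)&(np.abs(P[:,0]-.495)<.1)&(np.abs(P[:,1])<.26)
    B=P[m]; 
    np.savez(n+".npz",P=P)
    # top centreline fit by slices along approximate axis
    ax=np.array([-.27,.96]); ax/=np.linalg.norm(ax); nrm=np.array([ax[1],-ax[0]])
    o=np.array([.4897,.0007]); s=(B[:,:2]-o)@ax; t=(B[:,:2]-o)@nrm
    for a in np.arange(-.25,.25,.02):
        k=(s>=a)&(s<a+.02)&(np.abs(t)<.04)
        if k.sum()>5: print(n,round(a+.01,3),k.sum(),"t",np.percentile(t[k],[3,50,97]),"z",np.percentile(B[k,2],[5,50,95]))
    q=P[(P[:,2]>.03)&(P[:,2]<.075)&(np.hypot(P[:,0]-.635,P[:,1]+.013)<.05)]
    print("clip",len(q),q.min(0),q.max(0),np.median(q,0))
    tt=q[q[:,2]>.055]; 
    if len(tt)>4: print("tabtop",len(tt),tt.mean(0),cv2.minAreaRect((tt[:,:2]*1000).astype(np.float32)))
E
```

```text
side -0.24 60 t [-0.0057  0.0093  0.0271] z [0.1077 0.1126 0.1185]
side -0.22 30 t [-0.0001  0.0111  0.0225] z [0.1088 0.1124 0.1162]
side -0.2 30 t [0.0002 0.0102 0.0234] z [0.1096 0.1137 0.1164]
side -0.18 34 t [-0.0003  0.0115  0.0234] z [0.1104 0.1149 0.1189]
side -0.16 36 t [-0.0003  0.0106  0.0231] z [0.109  0.1163 0.1183]
side -0.14 33 t [-0.0001  0.012   0.0237] z [0.1147 0.118  0.1208]
side -0.12 56 t [-0.0097  0.0088  0.0329] z [0.1099 0.1185 0.1212]
side -0.1 66 t [-0.0127  0.0116  0.0337] z [0.1062 0.1192 0.1221]
side -0.08 39 t [-0.0009  0.0088  0.0216] z [0.1122 0.1217 0.1255]
side -0.06 44 t [-0.0009  0.0108  0.0231] z [0.1133 0.1226 0.1269]
side -0.04 45 t [-0.0009  0.0089  0.0226] z [0.1151 0.1238 0.1266]
side -0.02 50 t [-0.0015  0.009   0.0219] z [0.1101 0.1252 0.1287]
side -0.0 48 t [-0.0014  0.0106  0.0227] z [0.1154 0.1263 0.128 ]
side 0.02 51 t [-0.0014  0.009   0.0223] z [0.1175 0.1271 0.1295]
side 0.04 53 t [-0.0018  0.007   0.022 ] z [0.1097 0.1283 0.1317]
side 0.06 52 t [-0.0015  0.0095  0.0218] z [0.1186 0.13   0.1326]
side 0.08 64 t [-0.0017  0.0069  0.02
[... 1428 characters left out ...]
0.1258 0.1283]
top 0.04 110 t [-0.0057  0.0051  0.0184] z [0.1162 0.1272 0.1296]
top 0.06 110 t [-0.0056  0.0052  0.0179] z [0.1185 0.1286 0.1307]
top 0.08 114 t [-0.0057  0.0046  0.0182] z [0.1147 0.1298 0.1319]
top 0.1 148 t [-0.0172  0.0042  0.0278] z [0.1115 0.1302 0.1332]
top 0.12 124 t [-0.015   0.0045  0.0239] z [0.1146 0.1322 0.1349]
top 0.14 147 t [-0.0126  0.0046  0.0244] z [0.1188 0.1343 0.1457]
top 0.16 84 t [-0.0164  0.0019  0.0268] z [0.1128 0.1445 0.1471]
clip 72 [ 0.624  -0.0269  0.0302] [ 0.6489 -0.0085  0.0638] [ 0.6329 -0.0182  0.0595]
tabtop 47 [ 0.6359 -0.018   0.0607] ((636.4666137695312, -18.047382354736328), (23.69574546813965, 11.564653396606445), 23.166702270507812)
```

The side picture shows the bar running from the boss (276,136) to beyond (262,225), where a tall bench hides the foot. In the top picture it runs from the boss (350,158) to the foot (192,226), with the clip at (255,152), the spanner at (287,235), the vial at (171,193) and the tape at (168,284). A black coat hangs near the boss, so I'll check clearance there.

```bash
cat >> h.py <<'E'
def cloud(c):
    D=c["depth"]; v,u=np.where(D>0); d=D[v,u]; K=c["mtx"]
    return (np.c_[(u-K[0,2])/K[0,0],-(v-K[1,2])/K[1,1],-np.ones(len(u))]*d[:,None])@c["W"][:3,:3].T+c["W"][:3,3]
def bar(P,o=np.array([.494,.002]),ang=np.deg2rad(105.9)):
    """tilt (rad, + = foot end high), boss-end s, foot-end s, prong s-centres, cross offset, all about o"""
    for _ in range(3):
        ax=np.array([np.cos(ang),np.sin(ang)]); n=np.array([ax[1],-ax[0]])
        s=(P[:,:2]-o)@ax; t=(P[:,:2]-o)@n; z=P[:,2]
        k=(np.abs(s)<.17)&(np.abs(t)<.011)&(np.abs(z-.126)<.02)
        A=np.c_[s[k],np.ones(k.sum())]; f=np.linalg.lstsq(A,z[k],rcond=None)[0]
        for _ in range(4):
            r=z[k]-A@f; w=np.abs(r)<.0025; f=np.linalg.lstsq(A[w],z[k][w],rcond=None)[0]
        top=(np.abs(z-s*f[0]-f[1])<.003)&(np.abs(t)<.016)&(np.abs(s)<.25)
        c=[];e=[]
        for a in np.arange(-.2,.14,.02):
            q=top&(s>=a)&(s<a+.02)
            if q.sum()>5: c.append(a+.01);e.append((np.percentile(t[q],4)+np.percentile(t[q],96))/2)
        g=np.polyfit(c,e,1); ang-=np.arctan(g[0]); o=o+n*g[1]
    near=(np.abs(t)<.03)&(np.abs(z-s*f[0]-f[1])<.03)&(z>.07)&(np.abs(s)<.3)
    pr=(np.abs(t)>.0165)&(np.abs(t)<.025)&(np.abs(z-.117)<.004)
    pp=[s[pr&(np.abs(s-x)<.02)] for x in(-.11,.11)]
    return dict(tilt=f[0],z0=f[1],ang=np.rad2deg(ang),o=o,boss=s[near].min(),foot=s[near].max(),
      prong=[(round(x.min(),4),round(x.max(),4),len(x)) if len(x) else None for x in pp])
E
python3 - <<'E'
from h import *
np.set_printoptions(precision=4,suppress=True)
for n in ("top","side"):
    P=np.load(n+".npz")["P"]; print(n,bar(P))
    for (x,y) in [(.572,-.29),(.5,-.36),(.4,-.45),(.3,-.5)]:
        q=P[(np.hypot(P[:,0]-x,P[:,1]-y)<.13)&(P[:,2]>.03)&(P[:,2]<.6)&(P[:,1]<-.26)]
        print((x,y),len(q),q[q[:,2].argmax()] if len(q) else "", q.min(0) if len(q) else "",q.max(0) if len(q) else "")
E
```

```text
top {'tilt': np.float64(0.0636512581143605), 'z0': np.float64(0.12510467077081608), 'ang': np.float64(105.82350526103117), 'o': array([0.4962, 0.0026]), 'boss': np.float64(-0.25671014827271427), 'foot': np.float64(0.1613379269481669), 'prong': [(np.float64(-0.1185), np.float64(-0.1065), 36), (np.float64(0.1016), np.float64(0.1129), 35)]}
(0.572, -0.29) 0   
(0.5, -0.36) 0   
(0.4, -0.45) 0   
(0.3, -0.5) 0   
side {'tilt': np.float64(0.06263131018570882), 'z0': np.float64(0.12670603525889915), 'ang': np.float64(106.05451245102456), 'o': array([0.5002, 0.0038]), 'boss': np.float64(-0.25472491497721306), 'foot': np.float64(0.1624418431412853), 'prong': [(np.float64(-0.1176), np.float64(-0.1043), 19), (np.float64(0.1003), np.float64(0.1175), 27)]}
(0.572, -0.29) 0   
(0.5, -0.36) 0   
(0.4, -0.45) 0   
(0.3, -0.5) 0
```

```bash
cat >> h.py <<'E'
def go(x,y,z,yaw=None):
    """remaining slide (tool units of 0.1 m) and rotation (units of 120 deg) to a tool-down pose, yaw = tool x heading in deg"""
    T=pose(); d=T[:3,:3].T@(np.array([x,y,z])-T[:3,3])/.1
    s=arm.sense(); yw=np.degrees(np.arctan2(T[1,0],T[0,0])); r=np.zeros(3)
    if yaw is not None:
        a=np.radians(yaw); G=np.array([[np.cos(a),np.sin(a),0],[np.sin(a),-np.cos(a),0],[0,0,-1]])
        r=R.from_matrix(T[:3,:3].T@G).as_rotvec()/np.radians(120)
    print("t",round(s["clock"],2),"slide",np.round(d,3),"rot",np.round(r,3),"pos",np.round(T[:3,3],4),"yaw",round(yw,2))
E
```

Emit:
{"api": "arm_command", "payload": {"slide": [[0.4,-0.17,0],[0.8,-0.34,0],[1,-0.43,0],[1,-0.43,0],[1,-0.43,0],[1,-0.43,0],[1,-0.43,0],[1,-0.43,0],[1,-0.43,0],[1,-0.43,0]], "rot": [[0,0,-0.06],[0,0,-0.12],[0,0,-0.18],[0,0,-0.24],[0,0,-0.3],[0,0,-0.36],[0,0,-0.42],[0,0,-0.48],[0,0,-0.54],[0,0,-0.59]], "hand": [-1,-1,-1,-1,-1,-1,-1,-1,-1,-1]}}

```text
clock: 2.03
tool_pos: [0.2256, -0.5457, 0.2314]
ee_rot: [0.0, 0.744, 0.668, -0.0]
wrist_force: [-0.8, 0.4, 1.4]
width: 0.0
gripper_force: 0.0
```

```bash
python3 -c "
from h import *
go(.5805,-.2865,.17,105.9)"
```

```text
t 2.03 slide [2.958 3.251 0.614] rot [ 0.     0.    -0.184] pos [ 0.2256 -0.5457  0.2314] yaw 83.85
```

Emit:
{"api": "arm_command", "payload": {"slide": [[0.3,0.3,0],[0.6,0.6,0],[0.9,1,0],[0.9,1,0]], "rot": [[0,0,0],[0,0,0],[0,0,0],[0,0,0]], "hand": [-1,-1,-1,-1]}}

```text
clock: 2.37
tool_pos: [0.3392, -0.4644, 0.2315]
ee_rot: [0.0, 0.745, 0.667, 0.002]
wrist_force: [0.2, -0.4, 0.4]
width: -0.0003
gripper_force: 0.0
```

Emit:
{"api": "arm_command", "payload": {"slide": [[0.3,0.3,0],[0.6,0.6,0],[0.9,1,0],[0.9,1,0]], "rot": [[0,0,0],[0,0,0],[0,0,0],[0,0,0]], "hand": [-1,-1,-1,-1]}}

```text
clock: 2.7
tool_pos: [0.4488, -0.3863, 0.2316]
ee_rot: [0.001, 0.745, 0.668, 0.001]
wrist_force: [0.1, -0.6, 1.0]
width: 0.0003
gripper_force: 0.0
```

Emit:
{"api": "arm_command", "payload": {"slide": [[0.3,0.3,0.1],[0.6,0.6,0.2],[0.8,1,0.4],[0.8,1,0.4],[0.8,1,0.4]], "rot": [[0,0,-0.05],[0,0,-0.1],[0,0,-0.15],[0,0,-0.184],[0,0,-0.184]], "hand": [-1,-1,-1,-1,-1]}}

```text
clock: 3.12
tool_pos: [0.5541, -0.3194, 0.1889]
ee_rot: [-0.002, 0.603, 0.798, 0.0]
wrist_force: [-0.5, 0.0, -0.0]
width: 0.0
gripper_force: 0.0
```

```bash
python3 -c "
from h import *
go(.5805,-.2865,.17,105.9)
c=shot('wrist'); save(c,'w1')
print(bar(cloud(c)))
go(.5805,-.2865,.092,105.9)"
```

```text
t 3.12 slide [0.243 0.344 0.189] rot [-0.001 -0.001 -0.   ] pos [ 0.5541 -0.3194  0.1889] yaw 105.86Traceback (most recent call last):
  File "<string>", line 5, in <module>
    print(bar(cloud(c)))
          ~~~^^^^^^^^^^
  File "h.py", line 38, in bar
    return dict(tilt=f[0],z0=f[1],ang=np.rad2deg(ang),o=o,boss=s[near].min(),foot=s[near].max(),
                                                               ~~~~~~~~~~~^^
    return umr_minimum(a, axis, None, out, keepdims, initial, where)
ValueError: zero-size array to reduction operation minimum which has no identity
```

View pics/w1.png

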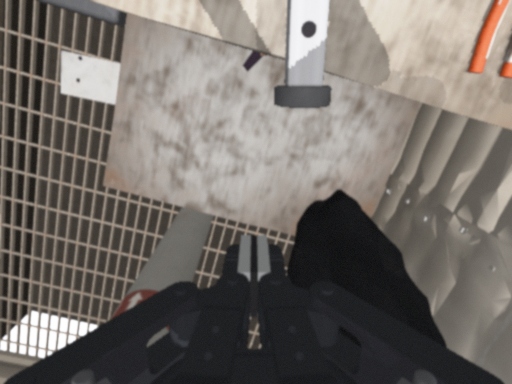

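The wrist view shows the boss at (302,97), ahead of the closed fingers at (254,275) and to their right, as computed. The coat tip is at (340,195), so I'll check its height.

```bash
python3 -c "
from h import *
np.set_printoptions(precision=3,suppress=True)
c=shot('wrist')
for p in [(340,200),(350,230),(380,290),(302,97),(300,86),(305,60)]: print(p,world(c,p))
P=cloud(c); T=pose(); L=(P-T[:3,3])@T[:3,:3]
k=(P[:,2]>.02)&(L[:,0]>-.05); print(len(P)); q=P[k&(np.hypot(P[:,0]-.5805,P[:,1]+.2865)<.1)]; print(q.min(0),q.max(0),len(q))
go(.5805,-.2865,.092,105.9)"
```

```text
(340, 200) [ 0.73  -0.38  -0.176]
(350, 230) [ 0.736 -0.404 -0.106]
(380, 290) [ 0.738 -0.421  0.026]
(302, 97) [ 0.565 -0.239  0.118]
(300, 86) [ 0.561 -0.232  0.117]
(305, 60) [ 0.56  -0.215  0.111]
195801
[ 0.491 -0.34   0.088] [ 0.611 -0.188  0.284] 39653
t 3.22 slide [0.264 0.365 0.989] rot [-0.001 -0.    -0.003] pos [ 0.552 -0.322  0.191] yaw 105.52
```

Emit:
{"api": "arm_command", "payload": {"slide": [[0,0.2,0.3],[0.1,0.36,0.6],[0.1,0.36,0.9],[0.1,0.36,0.97],[0.1,0.36,0.97],[0.1,0.36,0.97]], "rot": [[0,0,0],[0,0,0],[0,0,0],[0,0,0],[0,0,0],[0,0,0]], "hand": [-1,-1,-1,-1,-1,-1]}}

```text
clock: 3.72
tool_pos: [0.5845, -0.3036, 0.0955]
ee_rot: [0.0, 0.606, 0.796, -0.0]
wrist_force: [0.0, 0.1, 0.5]
width: 0.0
gripper_force: 0.0
```

```bash
python3 -c "
from h import *
go(.5685,-.2435,.094,105.9)
c=shot('top'); print(bar(cloud(c)))
s=arm.sense(); print(s['wrist_force'])"
```

```text
t 3.72 slide [0.622 0.006 0.014] rot [ 0.     0.    -0.004] pos [ 0.5845 -0.3036  0.0955] yaw 105.45
{'tilt': np.float64(0.06345298106248809), 'z0': np.float64(0.12519249232556728), 'ang': np.float64(105.84293379997636), 'o': array([0.49609576, 0.00259692]), 'boss': np.float64(-0.25564306683932764), 'foot': np.float64(0.1615065322456766), 'prong': [(np.float64(-0.1184), np.float64(-0.1066), 39), (np.float64(0.1017), np.float64(0.1129), 36)]}
[ 0.11975354 -0.59998577  1.55365439]
```

Emit:
{"api": "arm_command", "payload": {"slide": [[0.2,0,0],[0.4,0,0],[0.43,0,0],[0.45,0,0],[0.47,0,0],[0.49,0,0],[0.51,0,0],[0.53,0,0],[0.55,0,0],[0.57,0,0]], "rot": [[0,0,0],[0,0,0],[0,0,0],[0,0,0],[0,0,0],[0,0,0],[0,0,0],[0,0,0],[0,0,0],[0,0,0]], "hand": [-1,-1,-1,-1,-1,-1,-1,-1,-1,-1]}}

```text
clock: 4.6
tool_pos: [0.5704, -0.2483, 0.0949]
ee_rot: [0.001, 0.605, 0.796, -0.0]
wrist_force: [1.2, -2.7, 1.4]
width: -0.0001
gripper_force: 1.8
```

Emit:
{"api": "arm_command", "payload": {"slide": [[0.02,0,0],[0.04,0,0],[0.06,0,0],[0.08,0,0],[0.1,0,0],[0.12,0,0]], "rot": [[0,0,0],[0,0,0],[0,0,0],[0,0,0],[0,0,0],[0,0,0]], "hand": [-1,-1,-1,-1,-1,-1]}}

```text
clock: 5.1
tool_pos: [0.5671, -0.236, 0.095]
ee_rot: [0.001, 0.605, 0.796, -0.0]
wrist_force: [1.9, -5.0, 1.9]
width: 0.0003
gripper_force: 2.6
```

```bash
python3 -c "
from h import *
go(.5685,-.2435,.094,105.9)
c=shot('top'); print(bar(cloud(c)))
s=arm.sense(); print(s['wrist_force'])"
```

```text
t 5.1 slide [-0.076 -0.007  0.01 ] rot [ 0.001  0.001 -0.003] pos [ 0.5671 -0.236   0.095 ] yaw 105.59
{'tilt': np.float64(0.07143298705331158), 'z0': np.float64(0.12610504992119104), 'ang': np.float64(105.8956096309433), 'o': array([0.49614019, 0.00260962]), 'boss': np.float64(-0.23487351966675685), 'foot': np.float64(0.17897464518940187), 'prong': [(np.float64(-0.1185), np.float64(-0.107), 38), (np.float64(0.1016), np.float64(0.1127), 35)]}
[ 1.26341238 -4.31352928  3.75912607]
```

Emit:
{"api": "arm_command", "payload": {"slide": [[0.02,0,0],[0.04,0,0],[0.06,0,0],[0.08,0,0],[0.1,0,0]], "rot": [[0,0,0],[0,0,0],[0,0,0],[0,0,0],[0,0,0]], "hand": [-1,-1,-1,-1,-1]}}

```text
clock: 5.57
tool_pos: [0.5649, -0.2269, 0.0955]
ee_rot: [0.002, 0.605, 0.797, -0.0]
wrist_force: [1.8, -5.4, 4.3]
width: -0.0
gripper_force: 3.0
```

Emit:
{"api": "arm_command", "payload": {"slide": [[-0.05,0,0],[-0.1,0,0],[-0.1,0,0],[-0.1,0,0],[-0.1,0,0],[-0.1,0,0]], "rot": [[0,0,0],[0,0,0],[0,0,0],[0,0,0],[0,0,0],[0,0,0]], "hand": [-1,-1,-1,-1,-1,-1]}}

```text
clock: 6.07
tool_pos: [0.566, -0.235, 0.0936]
ee_rot: [-0.001, 0.605, 0.796, 0.0]
wrist_force: [0.1, 0.6, -0.3]
width: 0.0001
gripper_force: 0.0
```

```bash
python3 -c "
from h import *
go(.5685,-.2435,.094,105.9)
c=shot('top'); print(bar(cloud(c)))
s=arm.sense(); print(s['wrist_force'])"
```

```text
t 6.07 slide [-0.089  0.001 -0.004] rot [-0.    -0.001 -0.003] pos [ 0.566  -0.235   0.0936] yaw 105.59
{'tilt': np.float64(0.06408395102248823), 'z0': np.float64(0.12516225262203345), 'ang': np.float64(106.06625076214529), 'o': array([0.49602809, 0.0025779 ]), 'boss': np.float64(-0.237255326457975), 'foot': np.float64(0.18765580012251973), 'prong': [(np.float64(-0.1182), np.float64(-0.1065), 35), (np.float64(0.1016), np.float64(0.1128), 35)]}
[0.37831474 0.21324599 0.03198323]
```

Emit:
{"api": "arm_command", "payload": {"slide": [[0.05,0,0],[0.1,0,0],[0.12,0,0],[0.14,0,0],[0.16,0,0],[0.18,0,0],[0.2,0,0]], "rot": [[0,0,0],[0,0,0],[0,0,0],[0,0,0],[0,0,0],[0,0,0],[0,0,0]], "hand": [-1,-1,-1,-1,-1,-1,-1]}}

```text
clock: 6.7
tool_pos: [0.5614, -0.2166, 0.0947]
ee_rot: [0.001, 0.605, 0.796, -0.0]
wrist_force: [0.8, -3.4, 0.4]
width: 0.0002
gripper_force: 1.7
```

Emit:
{"api": "arm_command", "payload": {"slide": [[-0.05,0,0],[-0.1,0,0],[-0.1,0,0],[-0.1,0,0],[-0.1,0,0],[-0.1,0,0]], "rot": [[0,0,0],[0,0,0],[0,0,0],[0,0,0],[0,0,0],[0,0,0]], "hand": [-1,-1,-1,-1,-1,-1]}}

```text
clock: 7.2
tool_pos: [0.5636, -0.2257, 0.094]
ee_rot: [-0.0, 0.605, 0.796, 0.0]
wrist_force: [0.3, -0.4, 0.2]
width: -0.0002
gripper_force: 0.0
```

```bash
python3 -c "
from h import *
c=shot('top'); b=bar(cloud(c)); print({k:b[k] for k in('tilt','z0','boss','foot')})
s=arm.sense(); print(s['wrist_force'])"
```

```text
{'tilt': np.float64(0.060403566144078), 'z0': np.float64(0.12495261363688569), 'boss': np.float64(-0.21716375625026968), 'foot': np.float64(0.2002053969591924)}
[-0.42571332 -0.8129545  -0.19921883]
```

Emit:
{"api": "arm_command", "payload": {"slide": [[0.05,0,0],[0.1,0,0],[0.12,0,0],[0.14,0,0],[0.16,0,0],[0.18,0,0],[0.2,0,0]], "rot": [[0,0,0],[0,0,0],[0,0,0],[0,0,0],[0,0,0],[0,0,0],[0,0,0]], "hand": [-1,-1,-1,-1,-1,-1,-1]}}

```text
clock: 7.83
tool_pos: [0.5588, -0.207, 0.0947]
ee_rot: [0.001, 0.605, 0.796, -0.0]
wrist_force: [0.7, -3.5, 1.0]
width: 0.0001
gripper_force: 1.7
```

Emit:
{"api": "arm_command", "payload": {"slide": [[-0.05,0,0],[-0.1,0,0],[-0.1,0,0],[-0.1,0,0],[-0.1,0,0],[-0.1,0,0],[-0.1,0,0]], "rot": [[0,0,0],[0,0,0],[0,0,0],[0,0,0],[0,0,0],[0,0,0],[0,0,0]], "hand": [-1,-1,-1,-1,-1,-1,-1]}}

```text
clock: 8.42
tool_pos: [0.561, -0.2161, 0.0941]
ee_rot: [-0.0, 0.605, 0.796, 0.0]
wrist_force: [0.4, 0.4, 1.4]
width: 0.0001
gripper_force: 0.0
```

```bash
python3 -c "
from h import *
c=shot('top'); b=bar(cloud(c)); print({k:b[k] for k in('tilt','z0','boss','foot')})
s=arm.sense(); print(s['wrist_force'])"
```

```text
{'tilt': np.float64(0.043628499921384595), 'z0': np.float64(0.12476372622514043), 'boss': np.float64(-0.2169806830423311), 'foot': np.float64(0.20896706022056938)}
[-0.69217535 -0.04542605  0.66388769]
```

Emit:
{"api": "arm_command", "payload": {"slide": [[0.05,0,0],[0.1,0,0],[0.12,0,0],[0.14,0,0],[0.16,0,0],[0.18,0,0],[0.2,0,0],[0.215,0,0]], "rot": [[0,0,0],[0,0,0],[0,0,0],[0,0,0],[0,0,0],[0,0,0],[0,0,0],[0,0,0]], "hand": [-1,-1,-1,-1,-1,-1,-1,-1]}}

```text
clock: 9.13
tool_pos: [0.5556, -0.1958, 0.0946]
ee_rot: [0.0, 0.605, 0.796, -0.0]
wrist_force: [0.2, -3.4, 1.2]
width: -0.0001
gripper_force: 1.8
```

Emit:
{"api": "arm_command", "payload": {"slide": [[-0.05,0,0],[-0.1,0,0],[-0.1,0,0],[-0.1,0,0],[-0.1,0,0],[-0.1,0,0],[-0.1,0,0],[-0.1,0,0]], "rot": [[0,0,0],[0,0,0],[0,0,0],[0,0,0],[0,0,0],[0,0,0],[0,0,0],[0,0,0]], "hand": [-1,-1,-1,-1,-1,-1,-1,-1]}}

```text
clock: 9.8
tool_pos: [0.558, -0.2051, 0.0942]
ee_rot: [-0.0, 0.605, 0.796, 0.0]
wrist_force: [0.5, 0.0, 0.0]
width: -0.0002
gripper_force: 0.0
```

```bash
python3 -c "
from h import *
for n in ('top','side'):
    c=shot(n); b=bar(cloud(c)); print({k:b[k] for k in('tilt','z0','boss','foot','ang','o','prong')})
s=arm.sense(); print(s['wrist_force'])"
```

```text
{'tilt': np.float64(0.0047230410456874875), 'z0': np.float64(0.12459068431447953), 'boss': np.float64(-0.19242797731507583), 'foot': np.float64(0.22217870086377842), 'ang': np.float64(106.68663782313592), 'o': array([0.49697491, 0.00284902]), 'prong': [(np.float64(-0.1185), np.float64(-0.1067), 27), (np.float64(0.1014), np.float64(0.113), 37)]}
{'tilt': np.float64(0.0050374718552938765), 'z0': np.float64(0.1261903069437594), 'boss': np.float64(-0.2297209411984368), 'foot': np.float64(0.14707760353454377), 'ang': np.float64(105.78067215502186), 'o': array([0.50052308, 0.00385397]), 'prong': [(np.float64(-0.1213), np.float64(-0.1051), 18), (np.float64(0.1033), np.float64(0.1169), 25)]}
[ 0.06875205 -0.12571379  0.52575943]
```

Emit:
{"api": "arm_command", "payload": {"slide": [[-0.2,0,0],[-0.4,0,0],[-0.4,0,-0.4],[-0.4,0,-0.8],[-0.4,0,-1],[-0.4,0.3,-1],[-0.4,0.7,-1],[-0.4,1,-1],[-0.4,1,-1]], "rot": [[0,0,0],[0,0,0],[0,0,0],[0,0,0],[0,0,0],[0,0,-0.03],[0,0,-0.061],[0,0,-0.061],[0,0,-0.061]], "hand": [-1,-1,-1,-1,-1,-1,-1,-1,-1]}}

```text
clock: 10.65
tool_pos: [0.6697, -0.2149, 0.1944]
ee_rot: [0.002, 0.551, 0.834, 0.001]
wrist_force: [-0.5, -0.3, 0.4]
width: -0.0001
gripper_force: 0.0
```

Emit:
{"api": "arm_command", "payload": {"slide": [[0.3,0,0],[0.6,0,0],[1,0,0],[1,0,0],[1,0,0],[1,0,0]], "rot": [[0,0,0],[0,0,0],[0,0,0],[0,0,0],[0,0,0],[0,0,0]], "hand": [0,0.5,1,1,1,1]}}

```text
clock: 11.15
tool_pos: [0.6261, -0.1249, 0.1945]
ee_rot: [0.0, 0.552, 0.834, -0.0]
wrist_force: [0.3, -0.3, -0.3]
width: 0.0726
gripper_force: 0.0
```

```bash
cat >> h.py <<'E'
def tab(P,x,y,zl=.055,zh=.068):
    q=P[(P[:,2]>zl)&(P[:,2]<zh)&(np.hypot(P[:,0]-x,P[:,1]-y)<.03)]
    lo,hi=np.percentile(q[:,2],[20,99]) if len(q) else (0,0)
    q=q[q[:,2]>hi-.004]
    return len(q),q.mean(0),cv2.minAreaRect((q[:,:2]*1000).astype(np.float32))
E
python3 -c "
from h import *
go(.638,-.0168,.15,113)
c=shot('wrist'); save(c,'w2'); P=cloud(c)
print(tab(P,.638,-.0168))
for t in ('clip_tab','clip_seat','bar_mid','boss_end'): print(t,[(round(r['confidence'],2),np.round(r['location']),world(c,r['location'])) for r in nets.place_of(c,t)[:1]])
c=shot('top'); b=bar(cloud(c)); print({k:b[k] for k in('tilt','z0')})
"
```

```text
t 11.15 slide [0.949 0.531 0.444] rot [ 0.  0. -0.] pos [ 0.6261 -0.1249  0.1945] yaw 112.94
(411, array([ 0.64027764, -0.0176684 ,  0.06194452]), ((640.4411010742188, -17.53586196899414), (24.122827529907227, 11.841957092285156), 26.012514114379883))
clip_tab [(0.55, array([316.,  77.]), array([ 0.63999536, -0.02050725,  0.06233722]))]
clip_seat [(0.82, array([308.,  78.]), array([ 0.63439109, -0.02332149,  0.06263136]))]
bar_mid []
boss_end [(0.78, array([138., 226.]), array([ 0.55388959, -0.17202809,  0.13265879]))]
{'tilt': np.float64(0.005014310649336506), 'z0': np.float64(0.12449379152336774)}
```

View pics/w2.png

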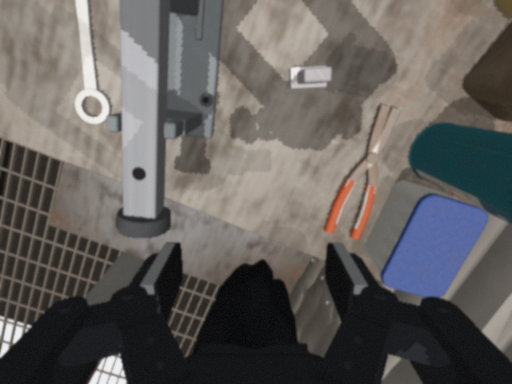

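Clip tab is at (311,77), upright, turned about 2–3° from the tool; the bar, with its boss at (143,222), is level. The pliers at (365,170) are clear of the grasp.

Emit:
{"api": "arm_command", "payload": {"slide": [[0.3,0.18,0.1],[0.6,0.36,0.2],[0.9,0.54,0.3],[0.94,0.55,0.4],[0.94,0.55,0.4],[0.94,0.55,0.4]], "rot": [[0,0,-0.01],[0,0,-0.02],[0,0,-0.02],[0,0,-0.02],[0,0,-0.02],[0,0,-0.02]], "hand": [1,1,1,1,1,1]}}

```text
clock: 11.95
tool_pos: [0.6397, -0.0172, 0.1534]
ee_rot: [-0.001, 0.535, 0.845, -0.001]
wrist_force: [1.0, 0.0, -0.0]
width: 0.0852
gripper_force: 0.0
```

```bash
python3 -c "
from h import *
go(.6403,-.0175,.026,115.3)"
```

```text
t 11.95 slide [-0.006  0.006  1.274] rot [-0.001 -0.     0.   ] pos [ 0.6397 -0.0172  0.1534] yaw 115.34
```

Emit:
{"api": "arm_command", "payload": {"slide": [[0,0,0.3],[0,0,0.6],[0,0,0.8],[0,0,0.9],[0,0,0.9]], "rot": [[0,0,0],[0,0,0],[0,0,0],[0,0,0],[0,0,0]], "hand": [1,1,1,1,1]}}

```text
clock: 12.37
tool_pos: [0.6384, -0.0182, 0.0618]
ee_rot: [-0.002, 0.536, 0.844, -0.001]
wrist_force: [-1.1, -0.5, -0.7]
width: 0.0853
gripper_force: 0.0
```

Emit:
{"api": "arm_command", "payload": {"slide": [[0,0,0.15],[0,0,0.3],[0,0,0.37],[0,0,0.37],[0,0,0.37],[0,0,0.37]], "rot": [[0,0,0],[0,0,0],[0,0,0],[0,0,0],[0,0,0],[0,0,0]], "hand": [1,1,1,1,0.3,-0.2]}}

```text
clock: 12.87
tool_pos: [0.6408, -0.0168, 0.0278]
ee_rot: [0.0, 0.535, 0.845, 0.0]
wrist_force: [-0.4, -0.7, 0.4]
width: 0.0639
gripper_force: 0.0
```

Emit:
{"api": "arm_command", "payload": {"slide": [[0,0,0],[0,0,0],[0,0,0],[0,0,0],[0,0,0],[0,0,0],[0,0,0],[0,0,0]], "rot": [[0,0,0],[0,0,0],[0,0,0],[0,0,0],[0,0,0],[0,0,0],[0,0,0],[0,0,0]], "hand": [-0.3,-0.4,-0.6,-1,-1,-1,-1,-1]}}

```text
clock: 13.53
tool_pos: [0.641, -0.0168, 0.0282]
ee_rot: [0.001, 0.535, 0.845, 0.0]
wrist_force: [-0.9, 0.7, 4.3]
width: 0.0231
gripper_force: 58.8
```

Emit:
{"api": "arm_command", "payload": {"slide": [[0,0,-0.1],[0,0,-0.4],[0,0,-0.7],[0,0,-1],[0,0,-1]], "rot": [[0,0,0],[0,0,0],[0,0,0],[0,0,0],[0,0,0]], "hand": [-1,-1,-1,-1,-1]}}

```text
clock: 13.95
tool_pos: [0.6448, -0.0174, 0.135]
ee_rot: [0.005, 0.535, 0.845, 0.002]
wrist_force: [1.5, 0.5, -0.3]
width: 0.0229
gripper_force: 58.7
```

Emit:
{"api": "arm_command", "payload": {"slide": [[0,0,-0.3],[0,0,-0.6],[0,0,-0.9],[0,0,-1],[0,0,-1],[0,0,-1]], "rot": [[0,0,0.02],[0,0,0.04],[0,0,0.06],[0,0,0.076],[0,0,0.076],[0,0,0.076]], "hand": [-1,-1,-1,-1,-1,-1]}}

```text
clock: 14.45
tool_pos: [0.6401, -0.0168, 0.2273]
ee_rot: [0.0, 0.6, 0.8, 0.0]
wrist_force: [0.2, -0.3, -0.6]
width: 0.0231
gripper_force: 58.7
```

```bash
python3 -c "
from h import *
go(.528,-.103,.228,106.2)"
```

```text
t 14.45 slide [-0.515 -1.317 -0.007] rot [0. 0. 0.] pos [ 0.6401 -0.0168  0.2273] yaw 106.24
```

Emit:
{"api": "arm_command", "payload": {"slide": [[-0.2,-0.25,0],[-0.4,-0.5,0],[-0.52,-0.75,0],[-0.52,-1,0],[-0.52,-1,0]], "rot": [[0,0,0],[0,0,0],[0,0,0],[0,0,0],[0,0,0]], "hand": [-1,-1,-1,-1,-1]}}

```text
clock: 14.87
tool_pos: [0.5528, -0.0954, 0.223]
ee_rot: [-0.005, 0.601, 0.799, -0.002]
wrist_force: [0.2, 0.7, -1.2]
width: 0.0229
gripper_force: 59.0
```

Emit:
{"api": "arm_command", "payload": {"slide": [[0,-0.2,0],[0,-0.31,0],[0,-0.31,0],[0,-0.31,0],[0,-0.31,0],[0,-0.31,0]], "rot": [[0,0,0],[0,0,0],[0,0,0],[0,0,0],[0,0,0],[0,0,0]], "hand": [-1,-1,-1,-1,-1,-1]}}

```text
clock: 15.37
tool_pos: [0.5297, -0.1029, 0.2272]
ee_rot: [0.0, 0.6, 0.8, 0.0]
wrist_force: [0.1, 0.0, -0.4]
width: 0.0233
gripper_force: 59.1
```

```bash
python3 -c "
from h import *
np.set_printoptions(precision=4,suppress=True)
go(.528,-.103,.228,106.2)
c=shot('wrist'); save(c,'w3'); P=cloud(c); np.save('w3.npy',P); T=pose(); L=(P-T[:3,3])@T[:3,:3]
k=(np.abs(P[:,2]-.125)<.004)&(L[:,0]>-.05)&(L[:,0]<.3)&(np.abs(L[:,1])<.03)
for a in np.arange(0,.28,.02):
    q=k&(L[:,0]>=a)&(L[:,0]<a+.02)
    if q.sum()>20: print(round(a+.01,2),q.sum(),'y',np.percentile(L[q,1],[1,50,99]),'z',np.median(P[q,2]))
pr=(np.abs(P[:,2]-.117)<.004)&(np.abs(L[:,1])>.016)&(np.abs(L[:,1])<.028)
print('prong x',np.histogram(L[pr,0],bins=np.arange(-.05,.3,.01)))
for t in ('post_top','clip_tab','clip_seat','low_rest','bar_mid'): print(t,[(round(r['confidence'],2),np.round(r['location']),world(c,r['location'])) for r in nets.place_of(c,t)[:1]])
c=shot('top'); b=bar(cloud(c)); print(b)
"
```

```text
t 15.37 slide [ 0.004 -0.017 -0.008] rot [ 0. -0.  0.] pos [ 0.5297 -0.1029  0.2272] yaw 106.23
0.01 680 y [-0.0108  0.001   0.0136] z 0.12476638536740567
0.03 719 y [-0.0106  0.0018  0.0134] z 0.12486241043190924
0.05 775 y [-0.011   0.001   0.0138] z 0.12492447165811046
0.07 859 y [-0.0108  0.001   0.0136] z 0.12496833242919533
0.09 903 y [-0.0104  0.0018  0.0139] z 0.12503197992278164
0.11 986 y [-0.0108  0.0018  0.0137] z 0.12511261256375444
0.13 1092 y [-0.0105  0.0018  0.014 ] z 0.1251867611369547
0.15 76 y [-0.0102  0.0014  0.0138] z 0.12514876185565857
prong x (array([  0,   0,   0,   0, 156, 111,   0,   0,   0,   0,   0,   0,   0,
         0,   0,   0,   0,   0,   0,   0,   0,   0,   0,   0,   0,   0,
         0,   0,   0,   0,   0,   0,   0,   0]), array([-0.05, -0.04, -0.03, -0.02, -0.01,  0.  ,  0.01,  0.02,  0.03,
        0.04,  0.05,  0.06,  0.07,  0.08,  0.09,  0.1 ,  0.11,  0.12,
        0.13,  0.14,  0.15,  0.16,  0.17,  0.18,  0.19,  0.2 ,  0.21,
        0.22,  0.23,  0.24,  0.25,  0.26,  0.27,  0.28,  0.29]))
post_top []
clip_tab [(0.75, array([254., 262.]), array([ 0.5288, -0.0972,  0.2493]))]
clip_seat [(0.69, array([252., 236.]), array([ 0.5282, -0.0979,  0.2222]))]
low_rest [(0.95, array([254., 182.]), array([ 0.529 , -0.0959,  0.1251]))]
bar_mid [(0.93, array([257.,  31.]), array([0.4989, 0.0146, 0.1254]))]
{'tilt': np.float64(0.00447114333755022), 'z0': np.float64(0.12458957937737639), 'ang': np.float64(106.73795611997255), 'o': array([0.4976, 0.003 ]), 'boss': np.float64(-0.19371860700526725), 'foot': np.float64(0.22186493929735424), 'prong': [None, (np.float64(0.1014), np.float64(0.113), 35)]}
```

View pics/w3.png

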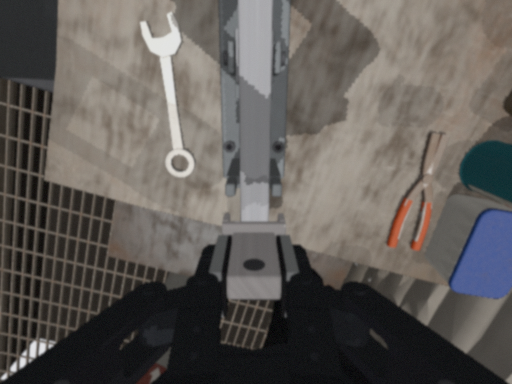

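The wrist view shows the clip held square at (254,225) with its tab at (254,262). The bar runs straight ahead under it, from (255,210) to (257,0), with the low fork's prongs at (232,187) and (277,187). Wrist depth gives a tilt of about 4 mrad.

```bash
python3 -c "
from h import *
np.set_printoptions(precision=4,suppress=True)
T=pose(); c=shot('wrist'); P=cloud(c); L=(P-T[:3,3])@T[:3,:3]
pr=(np.abs(P[:,2]-.117)<.004)&(np.abs(L[:,1])>.0165)&(np.abs(L[:,1])<.028)
print('prong',np.percentile(L[pr,0],[1,50,99]),[np.percentile(L[pr&(L[:,1]*g>0),1],[1,99]) for g in(-1,1)],np.percentile(P[pr,2],[5,95]))
K=c['mtx']
# clip points: near tool, z in tool frame
m=(np.abs(L[:,0])<.03)&(np.abs(L[:,1])<.035)&(L[:,2]>-.06)&(L[:,2]<.04)
h=np.histogram(L[m,2],bins=np.arange(-.06,.041,.005)); print(h)
b=m&(L[:,2]>.003)&(L[:,2]<.03); print('below tip',b.sum(),np.percentile(L[b],[1,50,99],axis=0))
for lo in np.arange(.0,.03,.004):
    q=m&(L[:,2]>lo)&(L[:,2]<lo+.004)
    if q.sum()>10: print(round(lo,3),q.sum(),L[q].min(0),L[q].max(0))
"
```

```text
prong [-0.0073 -0.0011  0.004 ] [array([-0.0236, -0.0165]), array([0.0169, 0.0257])] [0.1153 0.12  ]
(array([2212, 1661, 1104,  600,  755, 1787,  703,  637,  582,  511,  413,
        234,  184,  178,  727,   49,   44,   16,    0,    0]), array([-0.06 , -0.055, -0.05 , -0.045, -0.04 , -0.035, -0.03 , -0.025,
       -0.02 , -0.015, -0.01 , -0.005, -0.   ,  0.005,  0.01 ,  0.015,
        0.02 ,  0.025,  0.03 ,  0.035,  0.04 ]))
below tip 1089 [[ 0.0032 -0.017   0.0034]
 [ 0.0072  0.0009  0.011 ]
 [ 0.0101  0.0182  0.0254]]
0.0 145 [ 0.0047 -0.011   0.    ] [0.0067 0.012  0.004 ]
0.004 145 [ 0.0041 -0.0112  0.004 ] [0.0062 0.0124 0.008 ]
0.008 638 [ 0.0028 -0.0172  0.008 ] [0.0104 0.0184 0.012 ]
0.012 172 [ 0.0026 -0.0174  0.012 ] [0.0103 0.0184 0.0157]
0.016 38 [ 0.0089 -0.0171  0.0161] [0.0101 0.0184 0.0199]
0.02 38 [ 0.007  -0.0173  0.0201] [0.0101 0.0182 0.024 ]
0.024 22 [ 0.0091 -0.0171  0.024 ] [0.0101 0.0184 0.027 ]
```

Emit:
{"api": "arm_command", "payload": {"slide": [[0.3,0,0],[0.6,0,0],[0.9,0,0],[1,0,0],[1,0,0]], "rot": [[0,0,0],[0,0,0],[0,0,0],[0,0,0],[0,0,0]], "hand": [-1,-1,-1,-1,-1]}}

```text
clock: 16.18
tool_pos: [0.5004, -0.0054, 0.2273]
ee_rot: [-0.0, 0.599, 0.801, 0.0]
wrist_force: [-0.4, -0.0, -0.6]
width: 0.0234
gripper_force: 59.0
```

Emit:
{"api": "arm_command", "payload": {"slide": [[0.083,0.011,0.2],[0.083,0.011,0.4],[0.083,0.011,0.6],[0.083,0.011,0.68],[0.083,0.011,0.68],[0.083,0.011,0.68],[0.083,0.011,0.68],[0.083,0.011,0.68]], "rot": [[0,0,0],[0,0,0],[0,0,0],[0,0,0],[0,0,0],[0,0,0],[0,0,0],[0,0,0]], "hand": [-1,-1,-1,-1,-1,-1,-1,-1]}}

```text
clock: 16.85
tool_pos: [0.5013, 0.0005, 0.161]
ee_rot: [0.001, 0.601, 0.799, 0.001]
wrist_force: [0.6, -0.4, 0.0]
width: 0.0234
gripper_force: 59.0
```

```bash
python3 -c "
from h import *
np.set_printoptions(precision=4,suppress=True)
T=pose(); go(.501,.0015,.1405,106.2)
c=shot('wrist'); P=cloud(c); L=(P-T[:3,3])@T[:3,:3]
im=c['img'][120:330,150:360,::-1]; cv2.imwrite('pics/w4.png',cv2.resize(im,None,fx=2.8,fy=2.8,interpolation=cv2.INTER_CUBIC))
cl=(np.abs(L[:,0])<.02)&(np.abs(L[:,1])<.03)&(L[:,2]>.009)&(L[:,2]<.026)
print('clip y',np.percentile(L[cl,1],[0.5,99.5]),'x',L[cl,0].max(),'zmax',L[cl,2].max())
k=(np.abs(P[:,2]-.125)<.004)&(L[:,0]>.012)&(L[:,0]<.2)&(np.abs(L[:,1])<.03)
for a in np.arange(0.01,.12,.02):
    q=k&(L[:,0]>=a)&(L[:,0]<a+.02)
    if q.sum()>20: print(round(a+.01,2),q.sum(),'y',np.percentile(L[q,1],[1,50,99]),'z',np.median(P[q,2]))
pr=(np.abs(P[:,2]-.117)<.004)&(np.abs(L[:,1])>.0165)&(np.abs(L[:,1])<.028)&(L[:,0]>.05)
print('prong',pr.sum(),np.percentile(L[pr,0],[1,50,99]) if pr.sum() else '')
c=shot('top'); b=bar(cloud(c)); print(b['tilt'],b['o'],b['ang'])
"
```

```text
t 16.85 slide [ 0.011 -0.     0.205] rot [ 0.001  0.001 -0.   ] pos [0.5013 0.0005 0.161 ] yaw 106.16
clip y [-0.0171  0.0183] x 0.01033675214756464 zmax 0.025913397352368382
0.02 1097 y [-0.0122 -0.0003  0.0122] z 0.12528417554731683
0.04 1344 y [-0.0123 -0.0003  0.0123] z 0.12533010739735906
0.06 1491 y [-0.0123 -0.0002  0.0121] z 0.12536954425641245
0.08 1626 y [-0.0121 -0.0002  0.0122] z 0.1255039445702812
0.1 1874 y [-0.0121 -0.0001  0.0123] z 0.1255672002056587
0.12 1479 y [-0.0122 -0.0001  0.0124] z 0.1255439007552242
prong 732 [0.1043 0.11   0.116 ]
0.0038392069748957305 [0.496  0.0026] 105.51770937528241
```

View pics/w4.png

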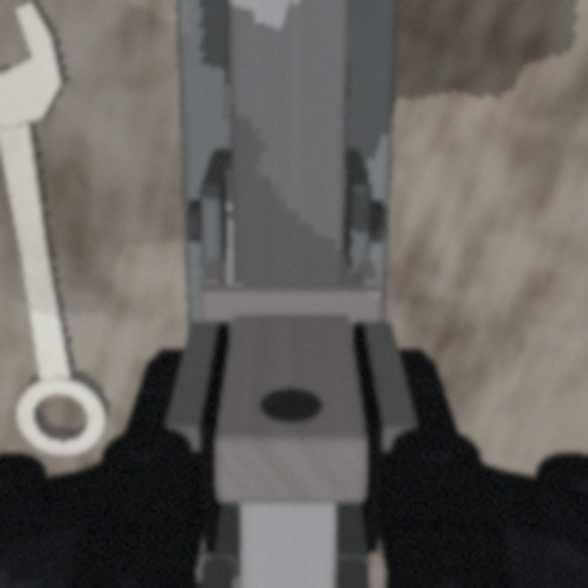

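The crop shows the clip astride the bar line: back edge (205–383, 300), bar (230–347). Measured, the clip is 0.6 mm to the right of the bar, so I'll correct that and lower slowly.

Emit:
{"api": "arm_command", "payload": {"slide": [[0,-0.006,0.02],[0,-0.006,0.04],[0,-0.006,0.05],[0,-0.006,0.06],[0,-0.006,0.07],[0,-0.006,0.08],[0,-0.006,0.09],[0,-0.006,0.1],[0,-0.006,0.11],[0,-0.006,0.12]], "rot": [[0,0,0],[0,0,0],[0,0,0],[0,0,0],[0,0,0],[0,0,0],[0,0,0],[0,0,0],[0,0,0],[0,0,0]], "hand": [-1,-1,-1,-1,-1,-1,-1,-1,-1,-1]}}

```text
clock: 17.78
tool_pos: [0.4993, 0.0009, 0.1472]
ee_rot: [0.0, 0.601, 0.8, -0.0]
wrist_force: [0.3, 0.5, 0.3]
width: 0.0232
gripper_force: 59.0
```

```bash
python3 -c "
from h import *
np.set_printoptions(precision=4,suppress=True)
T=pose(); print(T[:3,3],arm.sense()['wrist_force'])
c=shot('wrist'); P=cloud(c); L=(P-T[:3,3])@T[:3,:3]
k=(np.abs(P[:,2]-.125)<.003)&(L[:,0]>.02)&(L[:,0]<.08)&(np.abs(L[:,1])<.02)
print('bar y',np.percentile(L[k,1],[1,99]),'z',np.median(P[k,2]))
c=shot('top'); b=bar(cloud(c)); print(b['tilt'])"
```

```text
[0.4993 0.0009 0.1472] [0.2506 0.4939 0.3421]
bar y [-0.0103  0.0141] z 0.12535439258731418
0.003625184571021496
```

Emit:
{"api": "arm_command", "payload": {"slide": [[0,0.006,0],[0,0.012,0],[0,0.012,0.01],[0,0.012,0.02],[0,0.012,0.03],[0,0.012,0.035],[0,0.012,0.04],[0,0.012,0.045],[0,0.012,0.05],[0,0.012,0.05]], "rot": [[0,0,0],[0,0,0],[0,0,0],[0,0,0],[0,0,0],[0,0,0],[0,0,0],[0,0,0],[0,0,0],[0,0,0]], "hand": [-1,-1,-1,-1,-1,-1,-1,-1,-1,-1]}}

```text
clock: 18.72
tool_pos: [0.5003, 0.0013, 0.1422]
ee_rot: [-0.0, 0.601, 0.8, -0.0]
wrist_force: [-0.4, 0.6, -0.5]
width: 0.0234
gripper_force: 59.0
```

```bash
python3 -c "
from h import *
np.set_printoptions(precision=4,suppress=True)
T=pose(); print(T[:3,3],arm.sense()['wrist_force'])
c=shot('wrist'); P=cloud(c); L=(P-T[:3,3])@T[:3,:3]
k=(np.abs(P[:,2]-.125)<.003)&(L[:,0]>.02)&(L[:,0]<.08)&(np.abs(L[:,1])<.02)
print('bar y',np.percentile(L[k,1],[1,99]),'z',np.median(P[k,2]))
c=shot('top'); b=bar(cloud(c)); print(b['tilt'])"
```

```text
[0.5003 0.0013 0.1422] [-0.3709  0.5769 -0.4846]
bar y [-0.0114  0.013 ] z 0.12534490857044944
0.004707120379427422
```

Emit:
{"api": "arm_command", "payload": {"slide": [[0,0,0.003],[0,0,0.006],[0,0,0.008],[0,0,0.008]], "rot": [[0,0,0],[0,0,0],[0,0,0],[0,0,0]], "hand": [-1,-1,-1,-1]}}

```text
clock: 19.15
tool_pos: [0.5004, 0.0013, 0.1414]
ee_rot: [-0.0, 0.601, 0.8, -0.0]
wrist_force: [-0.6, 0.1, -0.3]
width: 0.0235
gripper_force: 59.0
```

Emit:
{"api": "arm_command", "payload": {"slide": [[0,0,0.002],[0,0,0.004],[0,0,0.005],[0,0,0.005]], "rot": [[0,0,0],[0,0,0],[0,0,0],[0,0,0]], "hand": [-1,-1,-1,-1]}}

```text
clock: 19.48
tool_pos: [0.5005, 0.0013, 0.1411]
ee_rot: [0.0, 0.6, 0.8, 0.0]
wrist_force: [-0.7, -1.0, 0.2]
width: 0.0232
gripper_force: 59.0
```

Emit:
{"api": "arm_command", "payload": {"slide": [[0,0,0.002],[0,0,0.004],[0,0,0.005],[0,0,0.005]], "rot": [[0,0,0],[0,0,0],[0,0,0],[0,0,0]], "hand": [-1,-1,-1,-1]}}

```text
clock: 19.82
tool_pos: [0.5005, 0.0012, 0.1411]
ee_rot: [0.0, 0.6, 0.8, 0.0]
wrist_force: [-1.6, 0.7, 5.5]
width: 0.0231
gripper_force: 59.5
```

Emit:
{"api": "arm_command", "payload": {"slide": [[0,0,0.002],[0,0,0.004],[0,0,0.005],[0,0,0.005]], "rot": [[0,0,0],[0,0,0],[0,0,0],[0,0,0]], "hand": [-1,-1,-1,-1]}}

```text
clock: 20.15
tool_pos: [0.5006, 0.0012, 0.141]
ee_rot: [0.0, 0.6, 0.8, -0.0]
wrist_force: [-3.1, 0.4, 6.6]
width: 0.0232
gripper_force: 59.9
```

Seated, about 6 N. I'll ease off, open and rise.

Emit:
{"api": "arm_command", "payload": {"slide": [[0,0,-0.004],[0,0,-0.008],[0,0,-0.008],[0,0,-0.008],[0,0,-0.008],[0,0,-0.008],[0,0,-0.008],[0,0,-0.008],[0,0,-0.008]], "rot": [[0,0,0],[0,0,0],[0,0,0],[0,0,0],[0,0,0],[0,0,0],[0,0,0],[0,0,0],[0,0,0]], "hand": [-1,-1,-0.4,-0.3,-0.2,-0.1,0,0.1,0.2]}}

```text
clock: 20.9
tool_pos: [0.5004, 0.0012, 0.1407]
ee_rot: [-0.0, 0.601, 0.8, -0.0]
wrist_force: [0.1, -0.4, 0.6]
width: 0.0511
gripper_force: 0.0
```

Emit:
{"api": "arm_command", "payload": {"slide": [[0,0,-0.05],[0,0,-0.15],[0,0,-0.3],[0,0,-0.5],[0,0,-0.7],[0,0,-0.9],[0,0,-1],[0,0,-1]], "rot": [[0,0,0],[0,0,0],[0,0,0],[0,0,0],[0,0,0],[0,0,0],[0,0,0],[0,0,0]], "hand": [0.3,0.4,0.4,0.4,0.4,0.4,0.4,0.4]}}

```text
clock: 21.57
tool_pos: [0.5027, 0.0009, 0.2449]
ee_rot: [0.003, 0.6, 0.8, 0.002]
wrist_force: [-0.4, -0.1, 0.2]
width: 0.0597
gripper_force: 0.0
```

Emit:
{"api": "arm_command", "payload": {"slide": [[-0.3,0,0],[-0.6,0,0],[-1,0,0],[-1,0,0],[-1,0,0],[-1,0,0]], "rot": [[0,0,0],[0,0,0],[0,0,0],[0,0,0],[0,0,0],[0,0,0]], "hand": [0.4,0.4,0.4,0.4,0.4,0.4]}}

```text
clock: 22.07
tool_pos: [0.5275, -0.0945, 0.2396]
ee_rot: [-0.001, 0.601, 0.799, -0.0]
wrist_force: [-0.2, 0.2, -0.5]
width: 0.0599
gripper_force: 0.0
```

```bash
python3 -c "
from h import *
np.set_printoptions(precision=4,suppress=True)
T=pose(); print(T[:3,3],arm.sense()['wrist_force'],arm.sense()['clock'])
c=shot('wrist'); save(c,'w5'); P=cloud(c); L=(P-T[:3,3])@T[:3,:3]
k=(np.abs(P[:,2]-.125)<.004)&(L[:,0]>0)&(L[:,0]<.15)&(np.abs(L[:,1])<.0125)
print('bar y',np.percentile(L[k,1],[1,99]),'z',np.median(P[k,2]),'slope',np.polyfit(L[k,0],P[k,2],1)[0])
q=(P[:,2]>.184)&(P[:,2]<.192)&(np.abs(L[:,1])<.03)&(L[:,0]>.05); print('tab top',q.sum(),L[q].mean(0),np.median(P[q,2]),cv2.minAreaRect((L[q][:,:2]*1000).astype(np.float32)))
pr=(np.abs(P[:,2]-.117)<.004)&(np.abs(L[:,1])>.0165)&(np.abs(L[:,1])<.028)&(np.abs(L[:,0])<.04)
print('prong',pr.sum(),np.percentile(L[pr,0],[1,50,99]) if pr.sum() else '')
for n in('top','side'):
    c=shot(n); b=bar(cloud(c)); print(b['tilt'])"
```

```text
[ 0.5275 -0.0945  0.2396] [-0.1761  0.1593 -0.5405] 22.0667
bar y [-0.0106  0.0123] z 0.12503963599850576 slope 0.0031971628947677724
tab top 0 [nan nan nan] nan ((0.0, 0.0), (0.0, 0.0), 0.0)
prong 242 [-0.0163 -0.0101 -0.005 ]
0.0013626280222155183
0.004470128647125961<string>:8: RuntimeWarning: Mean of empty slice.
  ret = um.true_divide(
  return _methods._mean(a, axis=axis, dtype=dtype,
  ret = ret.dtype.type(ret / rcount)
```

View pics/w5.png

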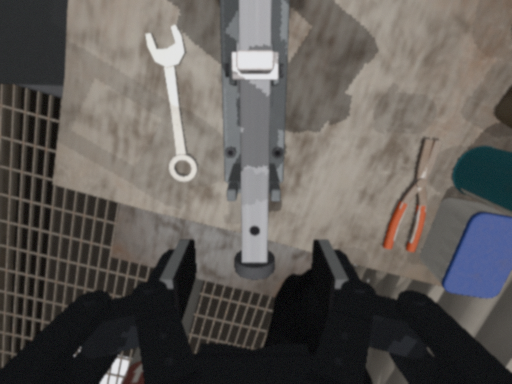

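The picture shows the clip astride the bar at (255,65) and level, with the boss at (254,263) and the fingers clear. I'll check its height and its position over the post.

```bash
python3 -c "
from h import *
np.set_printoptions(precision=4,suppress=True)
T=pose(); c=shot('wrist'); P=cloud(c); L=(P-T[:3,3])@T[:3,:3]
pr=(np.abs(P[:,2]-.117)<.004)&(np.abs(L[:,1])>.0165)&(np.abs(L[:,1])<.028)&(np.abs(L[:,0])<.04)
a=np.percentile(L[pr,0],[1,99]).mean()+.11
q=(P[:,2]>.172)&(P[:,2]<.18)&(np.abs(L[:,1])<.03)&(L[:,0]>.05)
print('post x',a,'tab',q.sum(),np.median(P[q,2]),cv2.minAreaRect((L[q][:,:2]*1000).astype(np.float32)))
k=(np.abs(P[:,2]-.125)<.003)&(L[:,0]>.0)&(L[:,0]<.08)&(np.abs(L[:,1])<.02)
print('bar y',np.percentile(L[k,1],[1,99]))
for n in('top','side'):
    c=shot(n); b=bar(cloud(c)); print(b['tilt'])"
```

```text
post x 0.09849172138460746 tab 764 0.1749191738158599 ((97.97543334960938, 1.2592449188232422), (12.039764404296875, 23.753847122192383), 0.1252889186143875)
bar y [-0.0113  0.0131]
0.0026625517544491854
0.003208694058691642
```

Tab top is at 0.1749 m, against 0.175 m expected for fully seated. The clip is within 1 mm of the post centre and square, and the bar is level.

```bash
python3 -c "
from h import *
print(ticket.job_done())"
```

```text
the job is handed in; nothing more can be done
None
```

The job is handed in: the bar lies level on the middle post (about 3 mrad tilt measured), and the clip is fully seated, square, within about 1 mm of the post centre, with the gripper clear; no verdict was returned.

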